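Make up the titration and weighing kits

ROBOT

A 7-joint arm with a two-finger parallel gripper is mounted at the origin on the work surface. World frame = base frame: x ahead of the robot, y to its left, z up, the work surface at z = 0. Lengths are in m, angles in rad, forces in N, time in s.
With the tool pointing down it reaches from about 0.35 to 0.9 m from the base axis. Payload 8.1 kg.
Tool frame: the origin (TCP) lies where the fingers leave the gripper's body, on its centre line; the fingertips stand 66 mm ahead of it and the grasp point (between the pads) lies 47 mm ahead of it; z points along the fingers, y is the line along which they close (so a half turn about z gives the same grasp; the last joint's range is limited). The gripper opens to 92 mm and grips with 3 to 60 N. Pads are 19 mm wide; open, the fingers measure 130 mm over their backs; the gripper's body (75 mm by 190 mm) begins 47 mm behind the grasp point.
Start: joints at [1.147, 0.434, 0.025, 1.573, -0.012, 1.134, -0.075], TCP at [0.197, -0.593, 0.292] pointing down, gripper open.
Joint ranges: [-2.62, 2.62], [-0.44, 2.09], [-1.27, 1.32], [0.08, 2.57], [-1.32, 4.46], [0.12, 2], [-2.74, 2.74]. Speed limits (rad/s): [2.22, 2.22, 3.01, 3.01, 3.14, 3.14, 3.14].

INTERFACE

Orientations are given as a rotation vector (axis times angle).
In Python, from cell import arm gives the robot as it stands.
- The arm moves only by the tool send_rows, never from a script. Its argument "motion" is text: rows parted by semicolons, each of 7 numbers parted by spaces: the closure, from 0 (fully open) to 1 (shut), then the shift along the world's x, y, z in m, then the turn, a rotation vector about the world's x, y, z in degrees. A call has 1 to 5 rows; each row shifts and turns the commanded pose from where the row before left it; what a row does not reach is not made up. A row lasts 1/8 s, in which the tool goes at most 62.5 mm and 10.7 degrees, less where a joint would pass 70% of its speed; a pose out of reach is approached as far as the arm can. A call is refused whole if a number of a shift passes 0.0625 or a number of a turn 10.7, either way. A call with a gripper value outside its range is refused whole. The fingers move at their own pace and stop on an object; "force" is the grip in N (left out, the last holds). Time passes only in rows, so rows that do not move let the fingers close. It gives the time, the measured TCP pose, the force, the opening and the grip force at its end, in the units of the state.
- arm.observe(): the state, without advancing time (a new reading comes with each control period).
- arm.get_image(name): name is "scene" or "top" or "wrist"; returns (picture, depth): 400x640x3 uint8, blue, green, red; 400x640 float32, m along the optical axis (not along the pixel's ray), 0 where there is no reading.
- arm.camera_model(name): a dict with "fx", "fy", "cx", "cy" (pixels), "view" (4x4, takes a point from world to camera coordinates). Camera axes: x right, y down, z forward; pixel columns grow to the right and rows downward; lengths in m; the calibration is good to about 2 mm. A picture is of the moment at which its call begins: read the wrist's pose just before it. camera_model takes no time and is no camera call; for the wrist camera it gives the pose at the moment of the call.
- arm.sign_off(): hands the job in; it is judged then, once.
The state is a dict: "clock": time; "joints": joint angles; "dq": joint speeds; "joint_efforts": joint torques, N m; "position": TCP position; "ee_rot": TCP orientation; "force": force on the tool from outside, world axes, zero at the start; "ft_torque": the same for the moment, N m; "width": opening from 0.0 (shut) to 1.0 (fully open); "gripper_force": force on a finger pad.
Only numpy, scipy, OpenCV 4.12 (cv2) and the standard library are available. Lean on these libraries where they do the work, as an engineer would, in place of code of your own. Each camera call takes 0.05 s, during which the arm holds its last target. There are 200 camera calls.

TASK

Make up two kits from the stock on the bench: stand the stoppered conical flask, the amber bottle with the white cap and the white pot with the green lid in the blue tray, and the brass weight and the red-lidded jar in the yellow tray, each upright on the tray's floor in a compartment of its own (any compartment). Leave the black-capped amber bottle and the blue-lidded pot standing where they are.

Things in the scene. Friction and masses are not known exactly. Their poses are not given: they have to be found in the camera images.
- blue_tray: blue plastic kit tray, open on top, 74 x 214 mm outside, 18 mm high, 4 mm walls and 4 mm floor, fixed to the bench; two 16 mm high cross walls divide it into three equal compartments, each 66 mm square inside. Origin at the centre of its underside, z up, long side along its y; compartment centres at y = -70, 0 and +70 mm. Empty at the start.
- yellow_tray: yellow plastic kit tray, open on top, 74 x 214 mm outside, 18 mm high, 4 mm walls and 4 mm floor, fixed to the bench; two 16 mm high cross walls divide it into three equal compartments, each 66 mm square inside. Origin at the centre of its underside, z up, long side along its y; compartment centres at y = -70, 0 and +70 mm. Empty at the start.
- flask: small conical flask of clear pale glass with a fast orange stopper: foot 50 mm in diameter and 12 mm high, narrowing to an upright neck 22 mm in diameter from 50 mm up (25 mm at the lip, 69 to 72 mm up), stopper 22 mm in diameter, top at 86 mm; about 70 g. Stands loose and upright on the bench; best taken by neck and stopper. Origin at the centre of its underside, z up.
- amber_white: round amber glass bottle with a white cap and a plain white label: body 44 mm in diameter and 60 mm high, then a shoulder to a 27 mm cap, 90 mm high in all; about 110 g. Stands loose and upright on the bench. Origin at the centre of its underside, z up.
- amber_black: round amber glass bottle with a black cap and a plain white label: body 44 mm in diameter and 60 mm high, then a shoulder to a 27 mm cap, 90 mm high in all; about 110 g. Stands loose and upright on the bench. Origin at the centre of its underside, z up. Not part of any kit.
- pot_green: round white plastic pot with a flat green lid: body 42 mm in diameter, lid 44 mm, 62 mm high in all, the lid fast on its top 14 mm; about 70 g. Stands loose and upright on the bench. Origin at the centre of its underside, z up.
- pot_blue: round white plastic pot with a flat blue lid: body 42 mm in diameter, lid 44 mm, 62 mm high in all, the lid fast on its top 14 mm; about 70 g. Stands loose and upright on the bench. Origin at the centre of its underside, z up. Not part of any kit.
- jar_red: round jar filled with beige tablets, with a plain white label band and a flat red lid: body 49 mm in diameter, lid 51 mm, 62 mm high in all, the lid fast on its top 14 mm; about 110 g. Stands loose and upright on the bench. Origin at the centre of its underside, z up.
- weight: solid brass balance weight: body 40 mm in diameter and 42 mm high, with a knob 24 mm in diameter on a 16 mm neck on top, 62 mm high in all; about 400 g. Stands loose and upright on the bench. Origin at the centre of its underside, z up.
Not all that is in view belongs to the job. Leave any pink look-alike of the jar_red alone. What is shaped like the weight but pink is not meant.

How it is judged:
At the end, for the whole second after the job is handed in: Flask, white-capped amber bottle and green-lidded pot in the blue tray, weight and red-lidded jar in the yellow one: within its walls, underside less than 8 mm above the tray's, upright within 0.1 rad, at rest (20 mm/s). The other bottle and pot upright within 0.1 rad, moved less than 30 mm (x of flask in the frame of blue_tray between -0.033 and 0.033 m and y of flask in the frame of blue_tray between -0.103 and 0.103 m and z of flask in the frame of blue_tray between 0 and 0.008 m and angle between each of flask, amber_white, pot_green, weight, jar_red, amber_black, pot_blue's own z axis and vertical below 0.1 rad and linear speed of each of flask, amber_white, pot_green, weight, jar_red below 0.02 m/s and x of amber_white in the frame of blue_tray between -0.033 and 0.033 m and y of amber_white in the frame of blue_tray between -0.103 and 0.103 m and z of amber_white in the frame of blue_tray between 0 and 0.008 m and x of pot_green in the frame of blue_tray between -0.033 and 0.033 m and y of pot_green in the frame of blue_tray between -0.103 and 0.103 m and z of pot_green in the frame of blue_tray between 0 and 0.008 m and x of weight in the frame of yellow_tray between -0.033 and 0.033 m and y of weight in the frame of yellow_tray between -0.103 and 0.103 m and z of weight in the frame of yellow_tray between 0 and 0.008 m and x of jar_red in the frame of yellow_tray between -0.033 and 0.033 m and y of jar_red in the frame of yellow_tray between -0.103 and 0.103 m and z of jar_red in the frame of yellow_tray between 0 and 0.008 m and distance of each of amber_black, pot_blue from where it was at the start of the episode below 0.03 m); the robot touches nothing.
It fails at once if the black-capped amber bottle, which belongs to no kit, is moved by more than 30 mm (distance of amber_black from where it was at the start of the episode above 0.03 m).
It fails at once if the blue-lidded pot, which belongs to no kit, is moved by more than 30 mm (distance of pot_blue from where it was at the start of the episode above 0.03 m).
It also fails if it takes over 112 s, if anything falls off the work surface, if the arm or the gripper's body presses on something with over 40 N, if the wrist force passes 120 N, or if a joint passes its speed limit or range.

## Working session

There is one attempt and no reset: what is moved stays moved. The work goes in short steps, Python scripts to look and compute and a tool call to move; the robot and the scene stay as the last step left them, time stands still between calls to the robot, and variables do not carry over. Pictures are saved under pics/ and viewed, at most 14 in all, crops included, and the job is handed in when it is done.

Besides the shell and the picture viewer there is one more tool, called in YAML: its name, and indented under it one key for each argument. send_rows: Moves the arm, as the interface text tells. Its arguments: {"type":"object","properties":{"motion":{"type":"string"},"force":{"type":"number"}},"required":["motion"]}

```bash
ls; mkdir -p pics; python3 - <<'E'
from cell import arm
import cv2,numpy as np
print(arm.observe())
for n in("top","scene"):
    im,d=arm.get_image(n); cv2.imwrite(f"pics/{n}0.png",im); np.savez(f"{n}0.npz",im=im,d=d,**arm.camera_model(n))
    m=arm.camera_model(n); print(n,m)
E
```

```text
pics
{'clock': 0.0, 'joints': array([ 1.14740559,  0.43521821,  0.0249979 ,  1.57412313, -0.01157927,
        1.13400296, -0.07512492]), 'dq': array([-0.00015828, -0.00024426, -0.00016401,  0.00095833, -0.00050919,
        0.00127776,  0.00122234]), 'joint_efforts': array([-1.10456956e-04, -6.67854381e+01,  9.84919108e-01, -3.14465010e+01,
       -6.06178259e-02,  4.30789590e-02,  1.74933375e-04]), 'position': array([ 0.19687447, -0.59273704,  0.29143809]), 'ee_rot': array([-3.09976575e+00, -5.01322983e-01,  6.71076734e-04]), 'force': array([-0.04921255,  0.08752031,  1.57193069]), 'ft_torque': array([ 0.04044624, -0.01770168,  0.03751956]), 'gripper_force': 0.0, 'width': 1.0003520731955875}
top {'fx': 402.93523396920875, 'fy': 402.93523396920875, 'cx': 324.9225378138522, 'cy': 200.94246646740575, 'view': array([[-1.76526456e-01, -9.84295893e-01,  6.71737755e-05,
         3.96428514e-02],
       [-9.63874557e-01,  1.72850205e-01, -2.02654002e-01,
         5.64520145e-01],
       [ 1.99459891e-01, -3.58385398e-02, -9.79250403e-01,
         7.91766143e-01],
       [ 0.00000000e+00,  0.00000000e+00,  0.00000000e+00,
         1.00000000e+00]])}
scene {'fx': 414.3504176236291, 'fy': 414.3504176236291, 'cx': 319.92084397015384, 'cy': 203.48917819870195, 'view': array([[-9.27947969e-03,  9.99871337e-01, -1.30843560e-02,
         4.28413540e-02],
       [ 8.61518464e-01,  1.35136963e-03, -5.07724443e-01,
        -4.61376756e-01],
       [-5.07641435e-01, -1.59838329e-02, -8.61420159e-01,
         1.44202033e+00],
       [ 0.00000000e+00,  0.00000000e+00,  0.00000000e+00,
         1.00000000e+00]])}
```

View pics/top0.png

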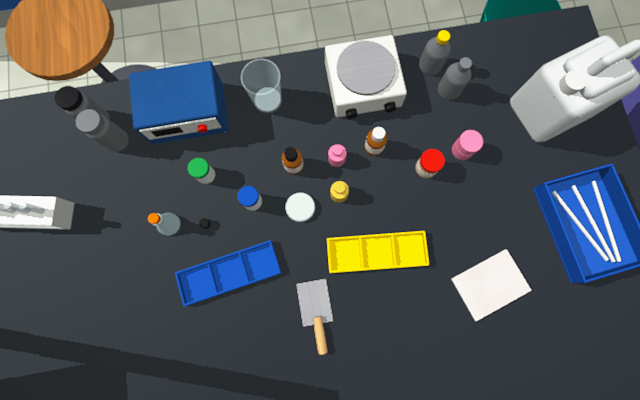

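View pics/scene0.png

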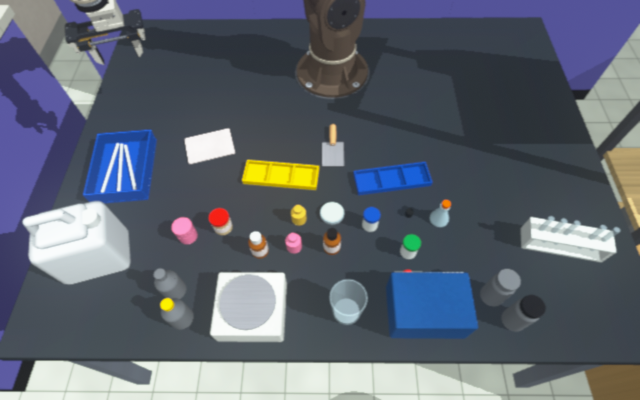

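The top view shows: green lid (198,168), blue lid (248,196), orange stopper (153,218), black cap (292,157), white cap (378,134), red lid (431,160) and brass knob (339,188). The pink look-alikes are at (337,154) and (470,144). The blue tray is at (229,272) and the yellow tray at (378,251).

```bash
cat > h.py <<'E'
import numpy as np,cv2
from scipy.spatial.transform import Rotation as R
def cloud(d,m):
    v,u=np.mgrid[0:d.shape[0],0:d.shape[1]]
    p=np.stack([(u-m['cx'])/m['fx']*d,(v-m['cy'])/m['fy']*d,d],-1)
    T=np.linalg.inv(m['view']); return p@T[:3,:3].T+T[:3,3]
def ray(u,v,m,z):
    T=np.linalg.inv(m['view']); r=T[:3,:3]@np.array([(u-m['cx'])/m['fx'],(v-m['cy'])/m['fy'],1]); o=T[:3,3]
    return o+r*(z-o[2])/r[2]
def project(p,m):
    c=m['view'][:3,:3]@np.array(p)+m['view'][:3,3]; return m['fx']*c[0]/c[2]+m['cx'],m['fy']*c[1]/c[2]+m['cy']
E
python3 - <<'E'
from h import *
S={'flask':(153,218,.086),'aw':(378,133,.09),'ab':(291,154,.09),'pg':(198,167,.062),'pb':(248,195,.062),'jar':(432,159,.062),'w':(339,186,.062),'pinkw':(337,149,.062),'pinkj':(471,142,.062),'disc':(300,207,.02),'blk':(205,223,.02)}
D={n:np.load(n+'0.npz') for n in('top','scene')}
C={n:cloud(D[n]['d'],D[n]) for n in D}
for k,(u,v,h) in S.items():
    g=ray(u,v,D['top'],h)
    for n in C:
        c=C[n]; near=np.hypot(c[...,0]-g[0],c[...,1]-g[1])<.035
        zz=c[near][:,2]
        mx=np.percentile(zz[zz>.008],98) if (zz>.008).any() else 0
        p=c[near&(c[...,2]>h-.006)&(c[...,2]<h+.012)]
        if len(p)<4: print(k,n,'few',g,mx); continue
        (x,y),r=cv2.minEnclosingCircle(p[:,:2].astype(np.float32))
        print(k,n,len(p),'mean',p.mean(0).round(4),'circ',round(x,4),round(y,4),round(r,4),'top',round(mx,4))
for n in C:
    hsv=cv2.cvtColor(D[n]['im'],cv2.COLOR_BGR2HSV)
    for t,lo,hi,c0 in(('blue',(105,150,60),(125,255,255),(229,272)),('yellow',(22,150,100),(35,255,255),(378,251))):
        g=ray(*c0,D['top'],.01); c=C[n]
        m=(cv2.inRange(hsv,lo,hi)>0)&(np.hypot(c[...,0]-g[0],c[...,1]-g[1])<.125)&(c[...,2]<.024)&(c[...,2]>-.01)
        p=c[m]; rim=p[p[:,2]>.012]
        for q in(p,rim): print(t,n,len(q),cv2.minAreaRect(q[:,:2].astype(np.float32)*1000),q[:,2].max())
E
```

```text
flask top 97 mean [0.5848 0.2885 0.0858] circ 0.5854 0.2892 0.0112 top 0.0877
flask scene 53 mean [0.5847 0.2866 0.0848] circ 0.5835 0.2858 0.0116 top 0.0869
aw top 127 mean [ 0.6812 -0.1949  0.0904] circ 0.682 -0.1948 0.0138 top 0.0923
aw scene 89 mean [ 0.6822 -0.1964  0.0887] circ 0.6815 -0.1972 0.0137 top 0.091
ab top 132 mean [ 0.67   -0.0059  0.0904] circ 0.6705 -0.0055 0.0135 top 0.0925
ab scene 86 mean [ 0.671  -0.0071  0.0893] circ 0.6703 -0.0069 0.0136 top 0.0918
pg top 327 mean [0.6829 0.1944 0.0622] circ 0.6837 0.195 0.023 top 0.0649
pg scene 225 mean [0.6837 0.193  0.0608] circ 0.6827 0.1936 0.0225 top 0.0639
pb top 340 mean [0.6032 0.0985 0.0621] circ 0.6039 0.0989 0.0222 top 0.065
pb scene 202 mean [0.6037 0.0968 0.0614] circ 0.6034 0.0967 0.0223 top 0.0643
jar top 434 mean [ 0.6103 -0.3012  0.0626] circ 0.6109 -0.3018 0.0254 top 0.0657
jar scene 270 mean [ 0.612  -0.3036  0.0613] circ 0.6103 -0.3024 0.0278 top 0.0649
w top 97 mean [ 0.5858 -0.0951  0.0619] circ 0.5864 -0.0949 0.012 top 0.0645
w scene 58 mean [ 0.5867 -0.097   0.0605] circ 0.5862 -0.0976 0.0121 top 0.0
[... 1036 characters left out ...]
250847586
yellow top 662 ((443.236572265625, -152.72055053710938), (214.39332580566406, 73.9495620727539), 84.18328094482422) 0.02361048250847586
blue scene 1895 ((481.1432800292969, 178.88206481933594), (163.06959533691406, 225.60365295410156), 10.167766571044922) 0.02163862009963835
blue scene 442 ((454.2876281738281, 168.91006469726562), (79.044677734375, 214.47222900390625), 8.905245780944824) 0.02163862009963835
yellow scene 1858 ((462.2224426269531, -159.029052734375), (224.08169555664062, 149.42950439453125), 84.60635375976562) 0.02374948258676468
yellow scene 420 ((442.9079284667969, -154.86203002929688), (214.54566955566406, 78.10292053222656), 84.30976867675781) 0.02374948258676468
```

```bash
python3 - <<'E'
from h import *
P={'flask':(.5845,.2873),'aw':(.682,-.196),'pg':(.683,.194),'jar':(.611,-.302),'w':(.5862,-.0962)}
C=np.concatenate([cloud((q:=np.load(n+'0.npz'))['d'],q).reshape(-1,3) for n in('top','scene')])
for k,(x,y) in P.items():
  for a in(0,90):
    t=np.radians(a);dx,dy=C[:,0]-x,C[:,1]-y
    l=dx*np.cos(t)+dy*np.sin(t);s=-dx*np.sin(t)+dy*np.cos(t)
    ok=(np.hypot(dx,dy)>.031)&(C[:,2]<.5)
    b=C[ok&(abs(l)<.11)&(abs(s)<.05)]; f=C[ok&(abs(l)<.065)&(abs(s)<.018)]
    print(k,a,'body maxz',b[:,2].max().round(3),b[b[:,2].argmax()].round(3),'finger',f[:,2].max().round(3))
from cell import arm
s=arm.observe();Rm=R.from_rotvec(s['ee_rot']).as_matrix();print(Rm.round(3))
E
```

```text
flask 0 body maxz 0.021 [0.475 0.281 0.021] finger 0.006
flask 90 body maxz 0.024 [0.57  0.203 0.024] finger 0.006
aw 0 body maxz 0.086 [ 0.787 -0.229  0.086] finger 0.006
aw 90 body maxz 0.065 [ 0.667 -0.103  0.065] finger 0.007
pg 0 body maxz 0.103 [0.792 0.235 0.103] finger 0.006
pg 90 body maxz 0.006 [0.728 0.152 0.006] finger 0.005
jar 0 body maxz 0.006 [ 0.541 -0.333  0.006] finger 0.006
jar 90 body maxz 0.068 [ 0.652 -0.388  0.068] finger 0.005
w 0 body maxz 0.065 [ 0.667 -0.103  0.065] finger 0.045
w 90 body maxz 0.022 [ 0.599 -0.002  0.022] finger 0.018
[[ 0.949  0.315 -0.001]
 [ 0.315 -0.949  0.001]
 [-0.    -0.001 -1.   ]]
```

send_rows:
  motion: "0.35 0.06 0.04 0 0 0 10; 0.35 0.06 0.04 0 0 0 8; 0.35 0.06 0.04 0 0 0 0; 0.35 0.06 0.04 0 0 0 0; 0.35 0 0 0 0 0 0"
  force: 25

```text
clock: 0.72
position: [0.4105, -0.4495, 0.2918]
ee_rot: [-2.978, -0.994, -0.005]
force: [-0.2, -1.2, -0.0]
width: 0.651
gripper_force: 0.0
```

send_rows:
  motion: "0.3 0.035 0.026 -0.02 0 0 10.6; 0.3 0.035 0.026 -0.02 0 0 10.6; 0.3 0.035 0.026 -0.02 0 0 10.6; 0.3 0.035 0.026 -0.02 0 0 10.6; 0.3 0.034 0.027 -0.02 0 0 10.6"

```text
clock: 1.35
position: [0.5793, -0.3237, 0.1912]
ee_rot: [-2.228, -2.214, 0.001]
force: [-0.1, -0.8, 0.3]
width: 0.701
gripper_force: 0.0
```

send_rows:
  motion: "0.25 0 0 0 0 0 0; 0.25 0 0 0 0 0 0; 0.25 0 0 0 0 0 0"

```text
clock: 1.72
position: [0.578, -0.3253, 0.1927]
ee_rot: [2.237, 2.205, -0.002]
force: [-0.2, -0.7, -0.8]
width: 0.75
gripper_force: 0.0
```

```bash
python3 - <<'E'
from h import *
from cell import arm
m=arm.camera_model('wrist');s=arm.observe();im,d=arm.get_image('wrist');cv2.imwrite('pics/w1.png',im)
print(s['position'],s['joints'].round(2),R.from_rotvec(s['ee_rot']).as_matrix().round(3).tolist())
c=cloud(d,m);k=np.hypot(c[...,0]-.611,c[...,1]+.302)<.04
p=c[k&(c[...,2]>.056)&(c[...,2]<.07)];print(len(p),p.mean(0) if len(p) else 0,cv2.minEnclosingCircle(p[:,:2].astype(np.float32)) if len(p) else 0)
print(project((.611,-.302,.062),m))
E
```

```text
[ 0.57799476 -0.32533326  0.1926698 ] [ 0.65  0.61 -0.34  1.56  0.23  1.01  0.23] [[0.014, 1.0, -0.0], [1.0, -0.014, -0.001], [-0.001, -0.0, -1.0]]
4002 [ 0.60869529 -0.30058401  0.06122018] ((0.6090021133422852, -0.30156007409095764), 0.02550988644361496)
(np.float64(365.3539751262432), np.float64(180.74756389183173))
```

send_rows:
  motion: "0.2 0.016 0.012 0 0 0 0; 0.2 0.016 0.012 0 0 0 0; 0.2 0 0 -0.02 0 0 0; 0.2 0 0 -0.04 0 0 0; 0.2 0 0 -0.042 0 0 0"

```text
clock: 2.4
position: [0.6106, -0.2994, 0.088]
ee_rot: [-2.233, -2.21, 0.001]
force: [0.2, -0.3, -0.7]
width: 0.799
gripper_force: 0.0
```

send_rows:
  motion: "0.2 0 0 0 0 0 0; 0.2 0 0 0 0 0 0; 0.8 0 0 0 0 0 0; 0.8 0 0 0 0 0 0; 0.8 0 0 0 0 0 0"

```text
clock: 3.02
position: [0.6113, -0.2997, 0.0912]
ee_rot: [2.233, 2.208, 0.001]
force: [-1.5, 0.5, 5.6]
width: 0.547
gripper_force: 25.0
```

send_rows:
  motion: "0.8 0 0 0.03 0 0 0; 0.8 -0.04 0.019 0.02 0 0 0; 0.8 -0.045 0.02 0 0 0 0; 0.8 -0.045 0.02 0 0 0 0; 0.8 -0.045 0.019 0 0 0 0"

```text
clock: 3.65
position: [0.4346, -0.2208, 0.1405]
ee_rot: [2.233, 2.209, 0.0]
force: [0.5, 0.5, -0.2]
width: 0.545
gripper_force: 25.0
```

send_rows:
  motion: "0.8 0 0 0 0 0 0; 0.8 0 0 0 0 0 0; 0.8 0 0 0 0 0 0"

```text
clock: 4.03
position: [0.4374, -0.2219, 0.1405]
ee_rot: [2.233, 2.208, 0.001]
force: [0.1, 0.9, -1.9]
width: 0.549
gripper_force: 25.0
```

send_rows:
  motion: "0.8 -0.001 0 -0.02 0 0 0; 0.8 0 0 -0.015 0 0 0; 0.8 0 0 -0.008 0 0 0; 0.8 0 0 0 0 0 0; 0.8 0 0 0 0 0 0"

```text
clock: 4.65
position: [0.4354, -0.2215, 0.0975]
ee_rot: [2.233, 2.209, 0.0]
force: [0.2, -0.5, -1.3]
width: 0.548
gripper_force: 25.0
```

send_rows:
  motion: "0.8 0 0 -0.0025 0 0 0; 0.8 0 0 0 0 0 0; 0.2 0 0 0 0 0 0; 0.2 0 0 0 0 0 0; 0.2 0 0 0 0 0 0"

```text
clock: 5.28
position: [0.435, -0.2214, 0.0947]
ee_rot: [-2.234, -2.209, -0.0]
force: [-0.1, -0.2, 0.6]
width: 0.789
gripper_force: 0.0
```

send_rows:
  motion: "0.2 0 0 0.04 0 0 0; 0.2 0 0 0.05 0 0 0; 0.35 0.05 0.042 0.01 0 0 0; 0.35 0.05 0.042 0 0 0 0; 0.35 0.05 0.042 0 0 0 0"

```text
clock: 5.9
position: [0.5794, -0.1005, 0.1946]
ee_rot: [2.234, 2.207, 0.0]
force: [1.0, -0.7, 0.6]
width: 0.655
gripper_force: 0.0
```

send_rows:
  motion: "0.35 0 0 0 0 0 0; 0.35 0 0 0 0 0 0"

```text
clock: 6.15
position: [0.5777, -0.1013, 0.1937]
ee_rot: [-2.232, -2.21, 0.002]
force: [-0.7, -1.3, -0.2]
width: 0.652
gripper_force: 0.0
```

```bash
python3 - <<'E'
from h import *
from cell import arm
im,d=arm.get_image('top')
c=cloud(d,arm.camera_model('top'));k=np.hypot(c[...,0]-.436,c[...,1]+.22)<.045
p=c[k&(c[...,2]>.058)&(c[...,2]<.075)];print(len(p),p.mean(0).round(4),cv2.minEnclosingCircle(p[:,:2].astype(np.float32)))
m=arm.camera_model('wrist');s=arm.observe();im,d=arm.get_image('wrist')
c=cloud(d,m);k=np.hypot(c[...,0]-.586,c[...,1]+.096)<.04
p=c[k&(c[...,2]>.057)&(c[...,2]<.07)];print(s['position'],len(p),p.mean(0) if len(p) else 0,cv2.minEnclosingCircle(p[:,:2].astype(np.float32)) if len(p) else 0)
E
```

```text
0 [nan nan nan] ((0.0, 0.0), 0.0)
[ 0.57726947 -0.1022052   0.19379463] 797 [ 0.58393523 -0.09379869  0.06087904] ((0.5836360454559326, -0.0945696160197258), 0.012033984065055847)<stdin>:5: RuntimeWarning: Mean of empty slice.
  ret = um.true_divide(
```

send_rows:
  motion: "0.35 0.007 0.0065 -0.02 0 0 0; 0.35 0 0 -0.045 0 0 0; 0.35 0 0 -0.04 0 0 0; 0.35 0 0 0 0 0 0; 0.35 0 0 0 0 0 0"

```text
clock: 6.88
position: [0.5856, -0.0948, 0.09]
ee_rot: [2.234, 2.209, 0.001]
force: [0.8, -0.1, -0.3]
width: 0.652
gripper_force: 0.0
```

send_rows:
  motion: "0.8 0 0 0 0 0 0; 0.8 0 0 0 0 0 0; 0.8 0 0 0 0 0 0; 0.8 0 0 0 0 0 0"
  force: 40

```text
clock: 7.38
position: [0.5853, -0.0949, 0.0902]
ee_rot: [2.233, 2.208, 0.001]
force: [-1.5, -0.7, 6.7]
width: 0.422
gripper_force: 40.0
```

send_rows:
  motion: "0.8 0 0 0.03 0 0 0; 0.8 -0.035 0.003 0.02 0 0 0; 0.8 -0.05 0.004 0 0 0 0; 0.8 -0.05 0.004 0 0 0 0; 0.8 0 0 0 0 0 0"

```text
clock: 8.0
position: [0.4448, -0.084, 0.1386]
ee_rot: [-2.231, -2.207, 0.008]
force: [0.7, 0.3, -4.2]
width: 0.424
gripper_force: 40.0
```

send_rows:
  motion: "0.8 0 0 0 0 0 0; 0.8 0 0 -0.02 0 0 0; 0.8 0 0 -0.015 0 0 0; 0.8 0 0 -0.006 0 0 0; 0.8 0 0 0 0 0 0"

```text
clock: 8.62
position: [0.4502, -0.0837, 0.0978]
ee_rot: [-2.233, -2.209, 0.001]
force: [-0.3, 0.1, -4.8]
width: 0.424
gripper_force: 40.0
```

send_rows:
  motion: "0.8 0 0 -0.0035 0 0 0; 0.8 0 0 0 0 0 0; 0.3 0 0 0 0 0 0; 0.3 0 0 0 0 0 0; 0.3 0 0 0 0 0 0"

```text
clock: 9.25
position: [0.4504, -0.0838, 0.095]
ee_rot: [2.233, 2.209, 0.001]
force: [-0.1, 0.1, -0.5]
width: 0.687
gripper_force: 0.0
```

send_rows:
  motion: "0.3 0 0 0.05 0 0 0; 0.3 0 0 0.06 0 0 0; 0.3 0.05 -0.03 0.01 0 0 0; 0.3 0.06 -0.03 0 0 0 0; 0.3 0.06 -0.03 0 0 0 0"

```text
clock: 9.88
position: [0.6135, -0.171, 0.2155]
ee_rot: [2.233, 2.208, 0.001]
force: [0.8, 0.8, 0.3]
width: 0.699
gripper_force: 0.0
```

send_rows:
  motion: "0.3 0.05 -0.02 0 0 0 0; 0.3 0 0 0 0 0 0; 0.3 0 0 0 0 0 0"

```text
clock: 10.25
position: [0.6614, -0.1892, 0.2142]
ee_rot: [-2.232, -2.209, 0.001]
force: [-0.2, 0.0, -0.4]
width: 0.697
gripper_force: 0.0
```

```bash
cat > look.py <<'E'
import sys
from h import *
from cell import arm
x,y,h=map(float,sys.argv[1:4])
for n in sys.argv[4:]:
    m=arm.camera_model(n);s=arm.observe();im,d=arm.get_image(n);cv2.imwrite(f'pics/{n}_{s["clock"]:.2f}.png',im)
    c=cloud(d,m);k=np.hypot(c[...,0]-x,c[...,1]-y)<.04
    p=c[k&(c[...,2]>h-.006)&(c[...,2]<h+.01)]
    print(n,s['position'].round(4),len(p))
    if len(p): print(p.mean(0).round(4),cv2.minEnclosingCircle(p[:,:2].astype(np.float32)))
E
python3 look.py .682 -.196 .09 wrist
```

```text
wrist [ 0.6614 -0.1892  0.2142] 1096
[ 0.6797 -0.1936  0.089 ] ((0.6797212362289429, -0.19446103274822235), 0.013507694005966187)
```

send_rows:
  motion: "0.3 0.0195 -0.006 -0.01 0 0 0; 0.3 0 0 -0.03 0 0 0; 0.3 0 0 -0.04 0 0 0; 0.3 0 0 -0.037 0 0 0; 0.3 0 0 0 0 0 0"

```text
clock: 10.92
position: [0.6786, -0.1951, 0.0954]
ee_rot: [-2.229, -2.207, 0.005]
force: [-0.4, 0.7, 1.0]
width: 0.701
gripper_force: 0.0
```

send_rows:
  motion: "0.3 0 0 0 0 0 0; 0.8 0 0 0 0 0 0; 0.8 0 0 0 0 0 0; 0.8 0 0 0 0 0 0; 0.8 0 0 0 0 0 0"
  force: 25

```text
clock: 11.55
position: [0.6817, -0.1958, 0.0988]
ee_rot: [2.233, 2.208, 0.001]
force: [-2.4, 0.5, 6.6]
width: 0.472
gripper_force: 25.0
```

send_rows:
  motion: "0.8 0 0 0.04 0 0 0; 0.8 0 0 0.05 0 0 0; 0.8 -0.03 0.04 0.03 0 0 0; 0.8 -0.036 0.05 0 0 0 0; 0.8 -0.036 0.05 0 0 0 0"

```text
clock: 12.18
position: [0.5783, -0.0543, 0.2182]
ee_rot: [2.233, 2.208, 0.001]
force: [0.5, 1.2, -1.3]
width: 0.472
gripper_force: 25.0
```

send_rows:
  motion: "0.8 -0.036 0.05 0 0 0 0; 0.8 -0.036 0.05 0 0 0 0; 0.8 -0.036 0.05 0 0 0 0; 0.8 0 0 0 0 0 0; 0.8 0 0 0 0 0 0"

```text
clock: 12.8
position: [0.4716, 0.0941, 0.2179]
ee_rot: [2.232, 2.209, 0.0]
force: [1.2, 0.4, -1.4]
width: 0.472
gripper_force: 25.0
```

send_rows:
  motion: "0.8 -0.006 0.007 -0.03 0 0 0; 0.8 0 0 -0.04 0 0 0; 0.8 0 0 -0.03 0 0 0; 0.8 0 0 -0.011 0 0 0; 0.8 0 0 0 0 0 0"

```text
clock: 13.42
position: [0.4657, 0.1006, 0.1064]
ee_rot: [-2.235, -2.208, 0.001]
force: [-0.1, 0.2, -1.0]
width: 0.473
gripper_force: 25.0
```

send_rows:
  motion: "0.8 0 0 0 0 0 0; 0.8 0 0 0 0 0 0"

```text
clock: 13.68
position: [0.4661, 0.1013, 0.1077]
ee_rot: [2.233, 2.208, 0.002]
force: [-0.6, -0.1, -1.6]
width: 0.472
gripper_force: 25.0
```

send_rows:
  motion: "0.8 0 0 -0.0045 0 0 0; 0.8 0 0 0 0 0 0; 0.3 0 0 0 0 0 0; 0.3 0 0 0 0 0 0; 0.3 0 0 0 0 0 0"

```text
clock: 14.3
position: [0.4653, 0.1013, 0.1021]
ee_rot: [-2.233, -2.209, 0.0]
force: [-0.5, -0.4, -0.9]
width: 0.692
gripper_force: 0.0
```

send_rows:
  motion: "0.3 0 0 0.05 0 0 0; 0.3 0 0 0.05 0 0 0; 0.3 0.055 0.024 0.01 0 0 0; 0.3 0.055 0.024 0 0 0 0; 0.3 0.055 0.024 0 0 0 0"

```text
clock: 14.92
position: [0.6321, 0.1737, 0.2126]
ee_rot: [2.234, 2.208, 0.001]
force: [1.3, -0.5, 0.6]
width: 0.698
gripper_force: 0.0
```

send_rows:
  motion: "0.3 0.04 0.02 0 0 0 0; 0.3 0 0 0 0 0 0; 0.3 0 0 0 0 0 0"

```text
clock: 15.3
position: [0.6696, 0.193, 0.2115]
ee_rot: [-2.233, -2.209, 0.002]
force: [-0.6, 0.1, 0.0]
width: 0.701
gripper_force: 0.0
```

```bash
python3 look.py .683 .194 .062 wrist; python3 look.py .436 -.223 .066 top; python3 look.py .45 -.084 .066 top;python3 look.py .4656 .1008 .094 top
```

```text
wrist [0.6696 0.193  0.2115] 2403
[0.6811 0.1974 0.0612] ((0.6811638474464417, 0.19632510840892792), 0.02205488458275795)
top [0.6695 0.1927 0.2119] 487
[ 0.4368 -0.2235  0.0666] ((0.43689629435539246, -0.22420553863048553), 0.025602761656045914)
top [0.6695 0.1926 0.2122] 0
top [0.6696 0.1925 0.2124] 0
```

send_rows:
  motion: "0.3 0.0125 0.0025 -0.01 0 0 0; 0.3 0 0 -0.035 0 0 0; 0.3 0 0 -0.04 0 0 0; 0.3 0 0 -0.0335 0 0 0; 0.3 0 0 0 0 0 0"

```text
clock: 16.12
position: [0.6815, 0.1947, 0.0903]
ee_rot: [-2.232, -2.208, 0.008]
force: [-0.8, 1.0, 0.3]
width: 0.701
gripper_force: 0.0
```

send_rows:
  motion: "0.3 0 0 0 0 0 0; 0.8 0 0 0 0 0 0; 0.8 0 0 0 0 0 0; 0.8 0 0 0 0 0 0; 0.8 0 0 0 0 0 0"

```text
clock: 16.75
position: [0.6833, 0.1961, 0.0947]
ee_rot: [2.233, 2.209, 0.002]
force: [-0.8, 0.1, 5.8]
width: 0.471
gripper_force: 25.0
```

send_rows:
  motion: "0.8 0 0 0.04 0 0 0; 0.8 -0.028 -0.002 0.04 0 0 0; 0.8 -0.05 -0.006 0 0 0 0; 0.8 -0.05 -0.006 0 0 0 0; 0.8 -0.05 -0.006 0 0 0 0"

```text
clock: 17.38
position: [0.5032, 0.1754, 0.1738]
ee_rot: [2.233, 2.209, 0.0]
force: [-0.4, -0.6, -1.1]
width: 0.471
gripper_force: 25.0
```

send_rows:
  motion: "0.8 -0.05 -0.006 0 0 0 0; 0.8 0 0 0 0 0 0; 0.8 0 0 0 0 0 0; 0.8 0 0 0 0 0 0"

```text
clock: 17.88
position: [0.4561, 0.17, 0.1738]
ee_rot: [2.234, 2.208, 0.002]
force: [0.1, 0.3, -0.2]
width: 0.469
gripper_force: 25.0
```

send_rows:
  motion: "0.8 -0.001 0 -0.03 0 0 0; 0.8 0 0 -0.03 0 0 0; 0.8 0 0 -0.011 0 0 0; 0.8 0 0 0 0 0 0; 0.8 0 0 0 0 0 0"

```text
clock: 18.5
position: [0.4546, 0.1702, 0.1035]
ee_rot: [2.233, 2.209, 0.002]
force: [-0.1, 0.0, -1.5]
width: 0.472
gripper_force: 25.0
```

send_rows:
  motion: "0.8 0 0 -0.005 0 0 0; 0.8 0 0 0 0 0 0; 0.8 0 0 0 0 0 0"

```text
clock: 18.88
position: [0.4545, 0.1701, 0.0983]
ee_rot: [2.233, 2.209, 0.002]
force: [-0.3, 0.7, 5.9]
width: 0.474
gripper_force: 25.0
```

send_rows:
  motion: "0.3 0 0 0 0 0 0; 0.3 0 0 0 0 0 0; 0.3 0 0 0 0 0 0; 0.3 0 0 0.05 0 0 0; 0.3 0 0 0.06 0 0 0"

```text
clock: 19.5
position: [0.4531, 0.1694, 0.208]
ee_rot: [-2.232, -2.208, 0.004]
force: [0.6, -0.3, -0.5]
width: 0.7
gripper_force: 0.0
```

send_rows:
  motion: "0.4 0.04 0.037 0.02 0 0 0; 0.4 0.04 0.04 0 0 0 0; 0.4 0.04 0.04 0 0 0 0; 0.4 0 0 0 0 0 0; 0.4 0 0 0 0 0 0"

```text
clock: 20.12
position: [0.5733, 0.2864, 0.2269]
ee_rot: [-2.233, -2.209, 0.003]
force: [-0.7, -0.4, -0.0]
width: 0.597
gripper_force: 0.0
```

```bash
python3 look.py .5845 .2873 .086 wrist; python3 look.py .45 -.084 .066 top;python3 look.py .4656 .1008 .094 top;python3 look.py .455 .17 .066 top
```

```text
wrist [0.5733 0.2864 0.2269] 654
[0.5825 0.2914 0.0851] ((0.582611620426178, 0.29072070121765137), 0.01114761270582676)
top [0.5732 0.2859 0.2272] 106
[ 0.4518 -0.0843  0.0661] ((0.45169728994369507, -0.0843532606959343), 0.011699429713189602)
top [0.5733 0.2857 0.2276] 149
[0.468  0.1012 0.0943] ((0.4682076871395111, 0.1016460657119751), 0.01338962558656931)
top [0.5734 0.2857 0.2278] 377
[0.455  0.1687 0.0662] ((0.455255389213562, 0.16921569406986237), 0.021902572363615036)
```

send_rows:
  motion: "0.4 0.01 0.0028 -0.01 0 0 0; 0.4 0 0 -0.04 0 0 0; 0.4 0 0 -0.04 0 0 0; 0.4 0 0 -0.02 0 0 0; 0.4 0 0 0 0 0 0"

```text
clock: 20.95
position: [0.5835, 0.289, 0.1163]
ee_rot: [-2.233, -2.209, 0.004]
force: [0.1, -0.0, 0.8]
width: 0.602
gripper_force: 0.0
```

send_rows:
  motion: "0.4 0 0 0 0 0 0; 0.9 0 0 0 0 0 0; 0.9 0 0 0 0 0 0; 0.9 0 0 0 0 0 0; 0.9 0 0 0 0 0 0"
  force: 20

```text
clock: 21.58
position: [0.5839, 0.2896, 0.1179]
ee_rot: [2.233, 2.209, 0.0]
force: [0.6, 1.0, -0.8]
width: 0.236
gripper_force: 20.0
```

send_rows:
  motion: "0.9 0 0 0.03 0 0 0; 0.9 -0.03 -0.01 0.03 0 0 0; 0.9 -0.037 -0.013 0 0 0 0; 0.9 -0.037 -0.013 0 0 0 0; 0.9 -0.035 -0.014 0 0 0 0"

```text
clock: 22.2
position: [0.4435, 0.2392, 0.1778]
ee_rot: [2.233, 2.21, 0.0]
force: [0.6, -0.1, -0.2]
width: 0.238
gripper_force: 20.0
```

send_rows:
  motion: "0.9 0 0 0 0 0 0; 0.9 0 0 0 0 0 0; 0.9 0 0 0 0 0 0"

```text
clock: 22.58
position: [0.4459, 0.24, 0.1778]
ee_rot: [-2.234, -2.209, -0.002]
force: [-0.3, -0.2, 0.3]
width: 0.234
gripper_force: 20.0
```

```bash
python3 look.py .4444 .2392 .09 scene
```

```text
scene [0.4459 0.24   0.1778] 28
[0.4503 0.2238 0.091 ] ((0.4519464373588562, 0.23248174786567688), 0.0189982783049345)
```

```bash
cd pics; python3 -c "
import cv2,glob
i=cv2.imread(glob.glob('scene_*')[0]);cv2.imwrite('c1.png',cv2.resize(i[120:280,200:500],None,fx=2.6,fy=2.6))"
```

```text
(no output)
```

View pics/c1.png

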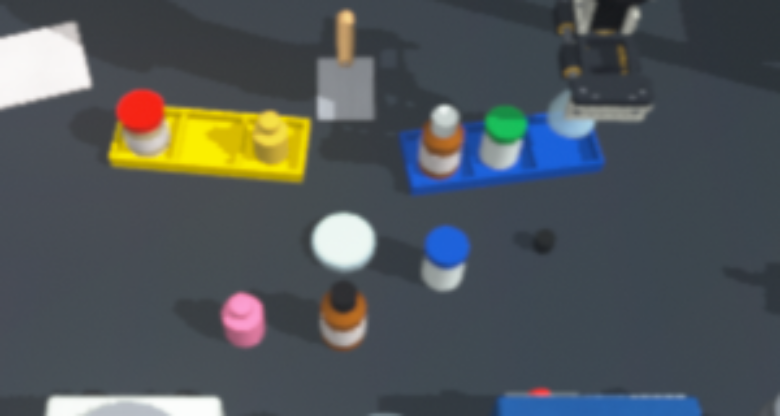

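All four other items stand in their trays and the flask hangs at about (572,115) in the crop, over the free blue compartment.

send_rows:
  motion: "0.9 -0.001 -0.001 -0.025 0 0 0; 0.9 0 0 -0.018 0 0 0; 0.9 0 0 -0.008 0 0 0; 0.9 0 0 0 0 0 0; 0.9 0 0 0 0 0 0"

```text
clock: 23.25
position: [0.4443, 0.2389, 0.1273]
ee_rot: [2.233, 2.209, 0.002]
force: [0.4, -0.7, -0.2]
width: 0.231
gripper_force: 20.0
```

send_rows:
  motion: "0.9 0 0 -0.004 0 0 0; 0.9 0 0 0 0 0 0; 0.9 0 0 0 0 0 0"

```text
clock: 23.62
position: [0.4439, 0.2386, 0.1228]
ee_rot: [2.234, 2.209, 0.0]
force: [0.5, -0.8, 0.2]
width: 0.237
gripper_force: 20.0
```

send_rows:
  motion: "0.9 0 0 -0.0015 0 0 0; 0.9 0 0 0 0 0 0; 0.9 0 0 0 0 0 0"

```text
clock: 24.0
position: [0.4438, 0.2387, 0.1215]
ee_rot: [2.233, 2.209, 0.0]
force: [-1.2, -1.3, 5.0]
width: 0.235
gripper_force: 20.0
```

send_rows:
  motion: "0.5 0 0 0 0 0 0; 0.5 0 0 0 0 0 0; 0.5 0 0 0 0 0 0; 0.5 0 0 0.03 0 0 0; 0.5 0 0 0.06 0 0 0"

```text
clock: 24.62
position: [0.4428, 0.2377, 0.2104]
ee_rot: [-2.232, -2.208, 0.007]
force: [1.4, 0.7, -0.5]
width: 0.504
gripper_force: 0.0
```

send_rows:
  motion: "0.5 -0.02 0 0.06 0 0 0; 0.5 -0.02 0.06 0.03 0 0 0; 0.5 0 0.06 0 0 0 0; 0.5 0 0.06 0 0 0 0; 0.5 0 0 0 0 0 0"

```text
clock: 25.25
position: [0.4041, 0.4169, 0.297]
ee_rot: [-2.225, -2.214, -0.001]
force: [-0.4, -0.1, -0.4]
width: 0.501
gripper_force: 0.0
```

```bash
python3 - <<'E'
from h import *
from cell import arm
T={'flask':(.4444,.2392,.09),'aw':(.466,.101,.094),'pg':(.455,.17,.066),'jar':(.436,-.223,.066),'w':(.45,-.084,.066),'ab':(.6704,-.006,.09),'pb':(.6036,.098,.062)}
for n in('top','scene'):
    im,d=arm.get_image(n);c=cloud(d,arm.camera_model(n))
    if n=='scene': cv2.imwrite('pics/end.png',cv2.resize(im[120:280,200:500],None,fx=2.6,fy=2.6))
    for k,(x,y,h) in T.items():
        q=np.hypot(c[...,0]-x,c[...,1]-y)<.035
        p=c[q&(c[...,2]>h-.006)&(c[...,2]<h+.01)]
        print(n,k,len(p),p.mean(0).round(4) if len(p) else '')
E
```

```text
top flask 103 [0.4458 0.2381 0.0899]
top aw 150 [0.4679 0.1012 0.0941]
top pg 376 [0.455  0.1688 0.0662]
top jar 494 [ 0.4368 -0.2235  0.0666]
top w 105 [ 0.4519 -0.0844  0.0664]
top ab 133 [ 0.6701 -0.0059  0.0901]
top pb 339 [0.6032 0.0985 0.0623]
scene flask 44 [0.4451 0.2361 0.0886]
scene aw 73 [0.4683 0.0993 0.0928]
scene pg 165 [0.456  0.1672 0.0652]
scene jar 218 [ 0.4385 -0.2255  0.0652]
scene w 52 [ 0.4536 -0.0862  0.0648]
scene ab 90 [ 0.6714 -0.0071  0.0889]
scene pb 207 [0.6039 0.0966 0.0609]
```

View pics/end.png

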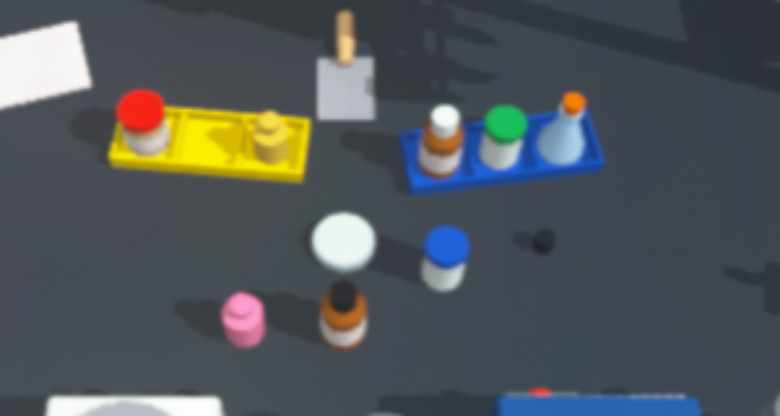

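The crop shows all five items upright in their own compartments: jar (143,120), weight (270,137), bottle (441,140), pot (502,137) and flask (563,130). The black-capped bottle and blue-lidded pot have not moved, so I'm handing in.

```bash
python3 -c "
from cell import arm
print(arm.sign_off())"
```

```text
the job is handed in; nothing more can be done
None
```

Both kits are made up and handed in at about 25 s: flask, white-capped bottle and green-lidded pot stand in the blue tray, weight and red-lidded jar in the yellow tray, and the black-capped bottle and blue-lidded pot were left where they stood; the judge's verdict was not shown.

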